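# Weed out the tired bag clips

### The job

Five bag clips that look alike are clamped on the leaning clip rail, and some have gone slack: find the weak ones by squeezing the tails to feel the springs, take every weak clip off the rail and put it in the scrap pan. Leave the sound clips clamped on the rail where they are, and do not knock the jar or the beaker.

Things in the scene. Friction and masses are not known exactly. Their poses are not given: they have to be found in the camera images.
- clip_a: white plastic bag clip like a big clothes peg, 88 mm long, 24 wide, about 45 g; clips A to E look exactly alike and all notes on them hold for each. Origin on the pivot; z along the clip, jaws down to z = -40 mm, tails up to z = +48; y = pivot axis, along the rail; x = line along which the tails are squeezed. Frame fixed to the +x half; the other half turns about the pivot.
- clip_b: bag clip like A. Two flat thumb pads at z = 22 to 48 mm: outer faces 42 mm apart at mid-height (z = 35; 38 mm at the lower end, 46 at the upper). Squeezed there the jaws open; they are fully in when the pads are about 10 mm closer (faces 32 mm apart, parallel), jaw tips then about 16 mm apart.
- clip_c: bag clip like A. Sound spring: the pads yield at about 12 N (each finger), take about 16 N to push half-way in (about 37 mm over the fingers' contact) and 20 to 25 N fully in. Weak spring: about 3 N, 4 N and 5 to 6 N. Which clips are weak cannot be seen, only felt.
- clip_d: bag clip like A. All start clamped over the rail's edge, in line with the leaning strip: z points up and 35 degrees towards the rail's -x. Squeezed fully in, a clip lifts off along its own +z and is clear after 35 mm.
- clip_e: bag clip like A. Released, it springs shut; on the rail it clamps the strip again.
- rack: clip rail, fixed: dark steel foot plate 110 x 270 x 8 mm and a strip 5 mm thick, 270 mm wide along y, leaning 35 degrees from vertical towards its own -x (robot's side). Origin at the centre of the foot's underside; z up. Strip's upper edge at x = -34, z = 104 mm; clips stand along it at least 38 mm apart, pivots 8 mm beyond the edge (x = -38, z = 111 mm).
- pan: scrap pan, fixed: open aluminium box, outside 180 (x) x 200 (y) x 65 mm high, walls and floor 4 mm. Origin at the centre of its underside, z up.
- jar: glass jar with white cap, 56 mm across, 105 mm high, bystander. Origin at the centre of its underside.
- beaker: steel beaker, 64 mm across the rim, 85 mm high, bystander. Origin at the centre of its underside.
Things that resemble listed ones, but are neither listed nor needed, are in the scene too. What is shaped like the clip_e but red or turquoise is not meant.

How it is judged:
By the outcome, as a careful person would: the job done as asked, in the order asked, and still so for the second after the job is handed in, with the robot touching nothing.
It also fails if it takes over 72 s, if anything falls off the work surface, if the arm or the gripper's body presses on something with over 40 N, if the wrist force passes 120 N, or if a joint passes its speed limit or range.

### The arm

A 7-joint arm with a two-finger parallel gripper is mounted at the origin on the work surface. World frame = base frame: x ahead of the robot, y to its left, z up, the work surface at z = 0. Lengths are in m, angles in rad, forces in N, time in s.
With the tool pointing down it reaches from about 0.35 to 0.9 m from the base axis. Payload 19.9 kg.
Tool frame: the origin (TCP) lies at the very end of the fingers, on their centre line; the grasp point (between the pads) lies r.pinch_z behind it (r.pinch_z is the distance from the TCP to the grasp point, in m); z points along the fingers, y is the line along which they close (so a half turn about z gives the same grasp; the last joint's range is limited). The gripper opens to 85 mm and grips with 20 to 120 N. Pads are 22 mm wide; open, the fingers measure 114 mm over their backs; the gripper's body (76 mm by 85 mm) begins 54 mm behind the grasp point. The pads swing forward as they close: fully open they stand 13 mm farther back than shut.
Start: joints at [-1.383, 0.417, -0.01, 1.614, 0.005, 1.111, -0.053], TCP at [0.142, 0.609, 0.231] pointing down, gripper open.
Joint ranges: [-2.81, 2.81], [-0.39, 2.02], [-1.27, 1.25], [0.06, 2.57], [-1.19, 4.33], [0.19, 2], [-2.82, 2.82]. Speed limits (rad/s): [1.89, 1.89, 2.39, 2.39, 3.01, 3.01, 3.01].

### API

Orientations are given as a 3x3 rotation matrix whose columns are the frame's x, y, z axes.
In Python, from bench import r gives the robot as it stands. Calls block until the motion is done:
- r.reach(position, orientation): joint-space move of the TCP to a pose.
- r.move_l(position, rot=None, speed=0.15, force_limit=None): straight line of the TCP; rot=None keeps the orientation; speed is the mean speed in m/s. With force_limit (N) it stops when the force on the tool has changed by that much, and returns True; else False.
- r.move_joints(angles): joint-space move.
- r.move_gripper(opening, newtons=None): finger opening in m; newtons is the grip in N (None keeps the last); returns when the fingers have stopped.
- r.hold(seconds).
- r.solve_ik(position, orientation): joint angles nearest the present ones, or None.
- r.read_state(): the state.
- r.camera(name): name is "side" or "top"; returns a dict with "image" (420x560x3 uint8, blue, green, red), "range_z" (420x560 float32, m along the optical axis (not along the pixel's ray), 0 where there is no reading), "intrinsics" (3x3 intrinsics, pixels), "dist" ([k1, k2, p1, p2, k3] as OpenCV has them; the pictures are not rectified), "origin" and "attitude" of the camera in the world. Camera axes: x right, y up, looking along -z (the intrinsics and any distortion apply to the point x, -y, -z); pixel columns grow to the right and rows downward; lengths in m; the calibration is good to about 2 mm. A picture is of the moment at which its call begins.
A pose or a line that the arm cannot do raises r.PlanningError and nothing moves.
- r.hand_in(): hands the job in; it is judged then, once.
The state is a dict: "time_s": time; "joint_positions": joint angles; "joint_velocities": joint speeds; "joint_efforts": joint torques, N m; "tool_pos": TCP position; "ee_rot": TCP orientation; "ft_force": force on the tool from outside, world axes, zero at the start; "torque": the same for the moment, N m; "opening": finger opening in m; "gripper_force": force on a finger pad.
Only numpy, scipy, OpenCV 4.12 (cv2) and the standard library are available. Lean on these libraries where they do the work, as an engineer would, in place of code of your own. Each camera call takes 0.05 s, during which the arm holds its last target. There are 200 camera calls.

## Working session

There is one attempt and no reset: what is moved stays moved. The work goes in short steps, each a Python script; the robot and the scene stay as the last script left them, time stands still between calls to the robot, and variables do not carry over. Pictures are saved under pics/ and viewed, at most 10 in all, crops included, and the job is handed in when it is done.

```bash
ls; mkdir -p pics; python3 - <<'E'
from bench import r
import cv2,numpy as np,pickle
for n in("top","side"):
    c=r.camera(n); cv2.imwrite(f"pics/{n}0.png",cv2.resize(c["image"],(800,600)));pickle.dump(c,open(f"{n}0.pkl","wb"))
    print(n,c["origin"],c["attitude"],c["intrinsics"],c["dist"])
s=r.read_state();print(s["time_s"],s["ee_rot"],s["opening"],r.pinch_z,s["ft_force"])
E
```

```text
pics
top [0.41399555 0.00875957 1.26177199] [[ 0.01510862  0.99577272 -0.09060029]
 [-0.99987614  0.01544589  0.00302254]
 [ 0.00440916  0.0905434   0.99588275]] [[535.84972812   0.         283.40426783]
 [  0.         535.84972812 206.26103795]
 [  0.           0.           1.        ]] [0.04863234 0.         0.         0.         0.        ]
side [ 0.11174758 -0.73546156  0.8662595 ] [[ 8.62042905e-01  3.41498134e-01 -3.74514424e-01]
 [-5.06835072e-01  5.81545136e-01 -6.36335968e-01]
 [ 4.89496054e-04  7.38365952e-01  6.74400090e-01]] [[533.641617     0.         275.6011239 ]
 [  0.         533.641617   211.92583763]
 [  0.           0.           1.        ]] [-0.13961626  0.          0.          0.          0.        ]
0.1 [[-9.73713461e-01  2.27776314e-01 -2.17826779e-04]
 [ 2.27776415e-01  9.73712836e-01 -1.10371879e-03]
 [-3.93002678e-05 -1.12432165e-03 -9.99999367e-01]] 0.08528880009909505 0.0187 [-0.31309818 -0.15373511  0.62469582]
```

View pics/top0.png

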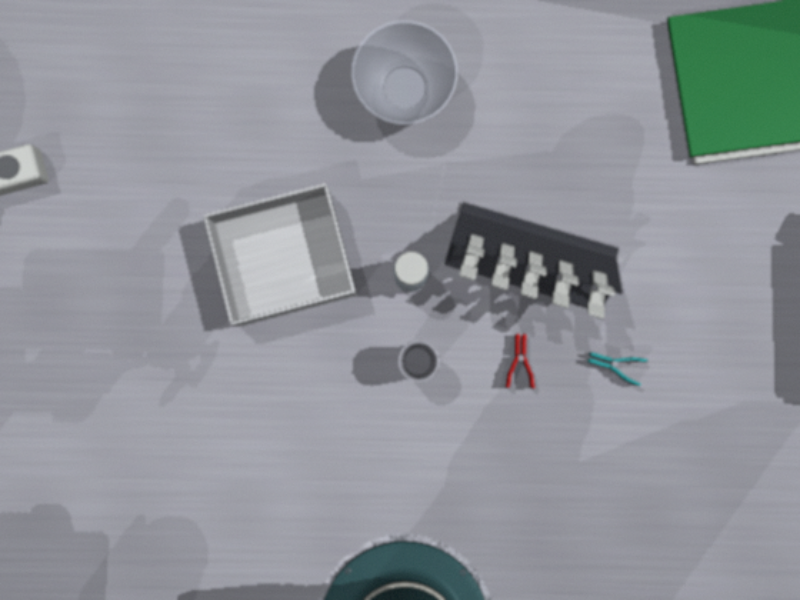

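View pics/side0.png

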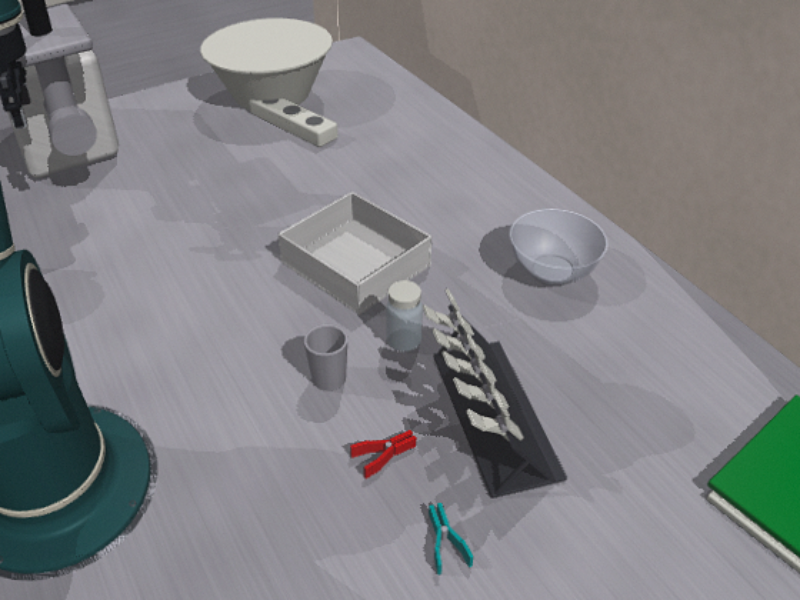

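```bash
cat > h.py <<'E'
import numpy as np,cv2,pickle
def cloud(c):
    d=c["range_z"];v,u=np.mgrid[:420,:560]
    p=cv2.undistortPoints(np.stack([u,v],-1).reshape(-1,1,2).astype(float),c["intrinsics"],np.array(c["dist"])).reshape(420,560,2)
    P=np.stack([p[...,0]*d,-p[...,1]*d,-d],-1)@np.array(c["attitude"]).T+c["origin"]
    P[d==0]=np.nan; return P
E
python3 - <<'E'
from h import *
C={n:pickle.load(open(n+"0.pkl","rb")) for n in("top","side")}
P={n:cloud(C[n]) for n in C}
f=lambda n,a,b:P[n][int(b/1.4286),int(a/1.4286)].round(3)
print("table",f("top",300,450),"jar",f("top",411,268),"beaker rim",f("top",402,362),f("top",436,362),"pan corners",[f("top",*q) for q in((208,217),(325,187),(353,292),(233,323))], "floor",f("top",275,255))
print("foot",f("top",468,212),f("top",610,250), "side jar",f("side",404,292))
col={n:C[n]["image"].astype(int) for n in C}
for n in P:
    Q=P[n].reshape(-1,3);I=col[n].reshape(-1,3)
    m=(Q[:,0]>.3)&(Q[:,0]<.75)&(Q[:,1]<-.02)&(Q[:,1]>-.45)&(Q[:,2]>.02)&(Q[:,2]<.2)
    br=I.max(1)
    dk=m&(br<75)&(Q[:,2]>.03)&(Q[:,2]<.105); wh=m&(br>110)&(Q[:,2]>.09)
    D=Q[dk];print(n,dk.sum(),wh.sum(),D.mean(0))
    # ransac plane
    rng=np.random.default_rng(0);best=0
    for _ in range(500):
        a=D[rng.choice(len(D),3,0)];k=np.cross(a[1]-a[0],a[2]-a[0]);k/=np.linalg.norm(k)+1e-12
        s=abs((D-a[0])@k)<.004
        if s.sum()>best:best=s.sum();S=s
    c=D[S].mean(0);k=np.linalg.svd(D[S]-c)[2][2];k*=np.sign(k[2])
    yaw=np.arctan2(k[1],k[0]);print("plane",best,c,k,"tilt",np.degrees(np.arcsin(k[2])),"yaw",np.degrees(yaw))
    np.savez(n+"w.npz",D=D[S],W=Q[wh],yaw=yaw)
E
```

```text
table [0.276 0.173 0.003] jar [ 0.562 -0.002  0.103] beaker rim [0.418 0.009 0.054] [ 0.419 -0.044  0.077] pan corners [array([0.644, 0.32 , 0.061]), array([0.696, 0.136, 0.06 ]), array([0.527, 0.087, 0.064]), array([0.475, 0.272, 0.066])] floor [0.592 0.222 0.002]
foot [ 0.669 -0.096  0.007] [ 0.61  -0.331  0.004] side jar [ 0.56  -0.001  0.104]
top 1522 1549 [ 0.59174775 -0.19445481  0.06339322]
plane 1473 [ 0.59422345 -0.19824769  0.06391965] [ 0.7828276  -0.22523353  0.58004379] tilt 35.45362276707408 yaw -16.05147529049893
side 866 1470 [ 0.58127249 -0.24396436  0.05980822]
plane 756 [ 0.58621198 -0.23845328  0.06101672] [ 0.77263178 -0.22481744  0.59371479] tilt 36.42106681301147 yaw -16.223737252596525
```

```bash
python3 - <<'E'
from h import *
yaw=np.radians(-16.1);t=np.radians(35)
ex=np.array([np.cos(yaw),np.sin(yaw),0]);ey=np.array([-np.sin(yaw),np.cos(yaw),0]);ez=np.array([0,0,1])
cx=np.cos(t)*ex+np.sin(t)*ez; cz=-np.sin(t)*ex+np.cos(t)*ez
for n in("top","side"):
    f=np.load(n+"w.npz");o=np.median(f["D"]@cx)-.0025
    # pivot line point: p.cx=o, p_z=.111 -> in (ex,ez): a*cos t+.111 sin t=o
    a=(o-.111*np.sin(t))/np.cos(t);print(n,"o",o,"pivot ex",a, "edge z max",np.percentile(f["D"]@cz,[99,99.8])- (-np.sin(t)*a+np.cos(t)*.111),"ey range",np.percentile(f["D"]@ey,[0.3,99.7]))
    W=f["W"];X=W@cx-o;Y=W@ey;Z=W@cz-(-np.sin(t)*a+np.cos(t)*.111)
    m=(abs(X)<.04)&(Z>.005)&(Z<.06);h,e=np.histogram(Y[m],np.arange(-.2,.2,.004)+0)
    print([(round(e[i]*1000),h[i]) for i in range(len(h)) if h[i]])
    tmp=cv2.kmeans(Y[m].astype(np.float32)[:,None],5,None,(3,50,1e-6),10,2);L=tmp[1][:,0];
    for j in np.argsort(tmp[2][:,0]):
        s=L==j;p=m.nonzero()[0][s]; pad=p[(Z[p]>.025)]
        print("clip ey %.4f"%tmp[2][j,0],"Yext",np.percentile(Y[p],[3,97]).round(4),"X ext",np.percentile(X[pad],[1,99]).round(4),"Zmax %.4f"%np.percentile(Z[p],99),len(p))
E
```

```text
top o 0.5469638547846551 pivot ex 0.5899965381508404 edge z max [-0.00892884 -0.00786421] ey range [-0.1604467   0.10493282]
[(-140, np.int64(30)), (-136, np.int64(36)), (-132, np.int64(43)), (-128, np.int64(39)), (-124, np.int64(42)), (-120, np.int64(42)), (-116, np.int64(6)), (-88, np.int64(11)), (-84, np.int64(36)), (-80, np.int64(42)), (-76, np.int64(40)), (-72, np.int64(40)), (-68, np.int64(42)), (-64, np.int64(20)), (-40, np.int64(7)), (-36, np.int64(36)), (-32, np.int64(41)), (-28, np.int64(43)), (-24, np.int64(39)), (-20, np.int64(40)), (-16, np.int64(19)), (4, np.int64(3)), (8, np.int64(29)), (12, np.int64(39)), (16, np.int64(40)), (20, np.int64(38)), (24, np.int64(38)), (28, np.int64(31)), (56, np.int64(23)), (60, np.int64(41)), (64, np.int64(38)), (68, np.int64(42)), (72, np.int64(41)), (76, np.int64(35)), (80, np.int64(6)), (128, np.int64(2)), (132, np.int64(8)), (136, np.int64(7))]
clip ey -0.1270 Yext [-0.1385 -0.1163] X ext [-0.0219  0.0237] Zmax 0.0494 238
clip ey -0.0733 Yext [-0.0843 -0.0623] X ext [-0.0219  0.0233] Zmax 0.0499 231
clip ey -0.0253 Yext [-0.0359 -0.0
[... 836 characters left out ...]
.int64(27)), (20, np.int64(27)), (24, np.int64(27)), (28, np.int64(22)), (32, np.int64(6)), (56, np.int64(22)), (60, np.int64(54)), (64, np.int64(25)), (68, np.int64(23)), (72, np.int64(26)), (76, np.int64(22)), (80, np.int64(18)), (84, np.int64(1)), (128, np.int64(3)), (132, np.int64(10)), (136, np.int64(9))]
clip ey -0.1293 Yext [-0.1386 -0.1159] X ext [-0.0211  0.0235] Zmax 0.0496 281
clip ey -0.0750 Yext [-0.0845 -0.0614] X ext [-0.0215  0.0232] Zmax 0.0496 248
clip ey -0.0266 Yext [-0.0359 -0.0137] X ext [-0.0215  0.0229] Zmax 0.0509 205
clip ey 0.0187 Yext [0.0095 0.0316] X ext [-0.0221  0.0232] Zmax 0.0510 193
clip ey 0.0754 Yext [0.0588 0.137 ] X ext [-0.0223  0.0226] Zmax 0.0506 213
```

```bash
cat >> h.py <<'E'
from bench import r
yaw=np.radians(-16.1);t=np.radians(35)
ex=np.array([np.cos(yaw),np.sin(yaw),0]);ey=np.array([-np.sin(yaw),np.cos(yaw),0]);ez=np.array([0,0,1.])
cx=np.cos(t)*ex+np.sin(t)*ez; cz=-np.sin(t)*ex+np.cos(t)*ez
A=.5912; Y=[.0697,.0200,-.0250,-.0733,-.1272]
def pos(i,z): return A*ex+Y[i]*ey+.1115*ez+z*cz   # z along clip
def rot(s,tilt=True):
    y,z=(s*cx,-cz) if tilt else (s*ex,-ez)
    return np.stack([np.cross(y,z),y,z],1)
ZG=.035-r.pinch_z   # TCP for pad mid-height
py=np.array([-.272,.962,0])
def panpos(k,z): return np.array([.585,.204,0])+k*py+z*ez
E
python3 - <<'E'
from h import *
print(r.read_state()["joint_positions"])
for s in(1,-1):
    for i in(0,2,4):
        for z in(ZG,ZG+.1):
            q=r.solve_ik(pos(i,z),rot(s));print(s,i,None if q is None else np.round(q,2))
    for z in(.085,.25):
        q=r.solve_ik(panpos(0,z),rot(s,False));print(s,"pan",None if q is None else np.round(q,2))
E
```

```text
[-1.38245987  0.41791789 -0.01034083  1.61409466  0.00466382  1.11072914
 -0.05298343]
1 0 [ 0.21  0.31 -0.19  2.25  1.62  0.19 -1.8 ]
1 0 [-0.23  0.04  0.23  2.32  0.67  0.25 -0.89]
1 2 [ 0.91  0.38 -0.72  2.24  1.67  0.24 -1.58]
1 2 [ 1.27  0.09 -1.03  2.3   0.45  0.2  -0.43]
1 4 [ 1.29  0.48 -0.91  2.2   1.49  0.21 -1.14]
1 4 [-0.32  0.09  0.91  2.3  -0.9   0.3   1.1 ]
1 pan [-0.83  0.66  0.62  1.76 -0.48  0.88 -0.28]
1 pan [-0.86  0.45  0.65  1.62 -0.29  1.16 -0.43]
-1 0 [ 0.21  0.31 -0.19  2.25  1.62  0.19  1.34]
-1 0 [-0.65  0.03  0.66  2.33  0.62  0.23  2.31]
-1 2 [ 0.91  0.38 -0.72  2.24  1.67  0.24  1.57]
-1 2 [ 1.33  0.1  -1.09  2.3   0.5   0.21  2.67]
-1 4 [ 1.29  0.48 -0.91  2.2   1.49  0.21  2.  ]
-1 4 [-0.49  0.11  1.11  2.31 -0.98  0.33 -1.97]
-1 pan [-0.35  0.57 -0.05  1.74  0.03  0.83  2.45]
-1 pan [-0.44  0.39  0.08  1.61 -0.03  1.14  2.5 ]
```

```bash
cat >> h.py <<'E'
def probe(i,ops=(.042,.040,.038)):
    r.move_gripper(.062,20)
    r.move_l(pos(i,ZG),rot(1),speed=.12)
    s0=r.read_state()
    out=[]
    for o in ops:
        r.move_gripper(o,20); s=r.read_state()
        d=s["ft_force"]-s0["ft_force"]
        out.append((round(s["opening"]*1e3,1),round(float(s["gripper_force"]),1),round(float(d@cx),1)))
    print(i,out,"t",round(s["time_s"],2))
    return out
E
python3 - <<'E'
from h import *
r.reach(pos(1,.07),rot(1));print(r.read_state()["time_s"])
try: probe(1,(.044,.042,.040,.038))
except r.PlanningError as e: print("ERR",e)
E
```

```text
3.675
1 [(44.2, 11.0, 0.8), (42.3, 12.2, 1.4), (40.2, 13.3, 1.6), (38.2, 14.4, 0.9)] t 5.62
```

```bash
python3 - <<'E'
from h import *
for i in(0,2,3,4):
    r.move_gripper(.062,20)
    try:
        p=r.read_state()["tool_pos"]
        r.move_l(p+(.07-ZG)*cz,speed=.2)
        r.reach(pos(i,.07),rot(1))
        o=probe(i,(.040,.038))
    except r.PlanningError as e: print("ERR",i,e);break
    if o[-1][1]<9: print("weak");break
E
```

```text
0 [(40.3, 14.3, -0.8), (38.3, 15.5, -0.4)] t 8.28
2 [(39.7, 3.5, -0.3), (37.9, 3.8, -0.4)] t 11.32
weak
```

```bash
python3 - <<'E'
from h import *
r.move_gripper(.028,20);s=r.read_state();print(s["opening"],s["gripper_force"],s["time_s"])
p=s["tool_pos"]
try:
    r.move_l(p+.05*cz,speed=.08)
    s=r.read_state();print(s["opening"],s["gripper_force"],s["ft_force"],s["time_s"])
    c=r.camera("side");cv2.imwrite("pics/lift.png",cv2.resize(c["image"][150:380,200:440],(720,690))[:600])
    r.move_l(s["tool_pos"]+.06*ez,speed=.15)
except r.PlanningError as e: print("ERR",e)
s=r.read_state();print(s["time_s"],s["joint_positions"].round(2),s["tool_pos"])
for k in(-.045,0,.045):
    for z in(.08,.2):print(k,z,np.round(r.solve_ik(panpos(k,z),rot(1,False)),2))
E
```

```text
0.031033843021720135 23.89938533306122 11.5417
0.031055274291883966 23.89931559562683 [ 0.29346193 -0.13039184 -0.20263383] 12.3167
13.0583 [ 1.45  0.19 -1.25  2.22  0.7   0.31 -0.64] [ 0.52429714 -0.17794578  0.22514309]
-0.045 0.08 [ 0.34  0.79 -0.94  1.72  0.73  1.02 -1.15]
-0.045 0.2 [ 0.45  0.71 -1.13  1.64  0.67  1.24 -1.11]
0 0.08 [ 0.29  0.82 -0.99  1.72  0.78  1.05 -1.25]
0 0.2 [ 0.41  0.76 -1.21  1.63  0.74  1.28 -1.22]
0.045 0.08 [ 0.25  0.86 -1.05  1.7   0.83  1.09 -1.35]
0.045 0.2 [ 0.27  0.69 -1.09  1.62  0.64  1.23 -1.22]
```

View pics/lift.png

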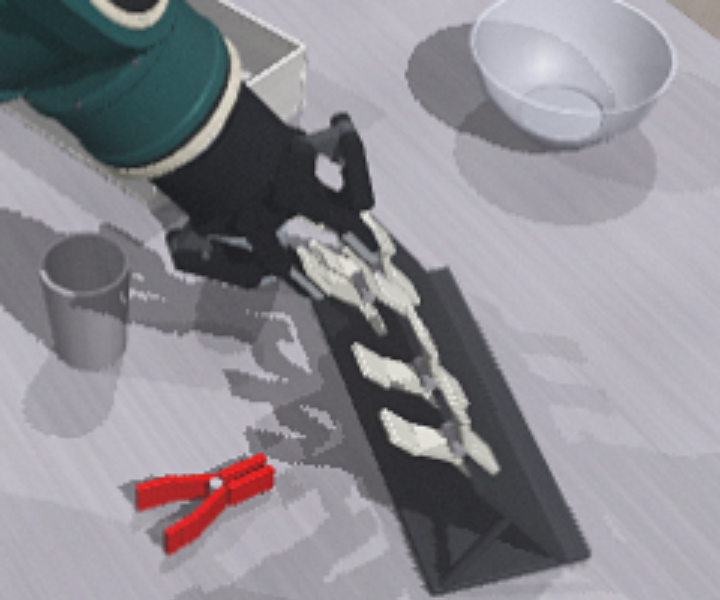

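```bash
cat >> h.py <<'E'
def dump(k):
    r.reach(panpos(k,.2),rot(1,False)); r.move_l(panpos(k,.082),speed=.2)
    s=r.read_state();print("held",s["opening"],s["gripper_force"])
    r.move_gripper(.07,20); r.move_l(panpos(k,.2),speed=.25); print("t",r.read_state()["time_s"])
E
python3 - <<'E'
from h import *
dump(-.04)
try:
    r.reach(pos(3,.11),rot(1)); 
    s=r.read_state();print(s["time_s"],s["joint_positions"].round(2))
    r.reach(pos(3,.07),rot(1)); probe(3,(.040,.038))
except r.PlanningError as e: print("ERR",e)
E
```

```text
held 0.030888963009856586 23.87658566236496
t 16.3667
18.0 [ 1.56  0.2  -1.23  2.28  0.61  0.22 -0.45]
3 [(40.5, 3.2, -1.0), (37.7, 3.5, -1.1)] t 20.02
```

Clip 3 is weak as well.

```bash
python3 - <<'E'
from h import *
try:
    r.move_gripper(.028,20);s=r.read_state();print(s["opening"],s["gripper_force"])
    r.move_l(s["tool_pos"]+.05*cz,speed=.08)
    r.move_l(r.read_state()["tool_pos"]+.06*ez,speed=.15)
    dump(.04)
    r.reach(pos(4,.11),rot(1)); r.reach(pos(4,.07),rot(1)); o=probe(4,(.040,.038))
    if o[-1][1]<9:
        r.move_gripper(.028,20);s=r.read_state();print(s["opening"],s["gripper_force"])
        r.move_l(s["tool_pos"]+.05*cz,speed=.08)
        r.move_l(r.read_state()["tool_pos"]+.06*ez,speed=.15)
        dump(0)
    else:
        r.move_gripper(.062,20); r.move_l(r.read_state()["tool_pos"]+.07*cz,speed=.2)
except r.PlanningError as e: print("ERR",e)
s=r.read_state();print(s["time_s"],s["joint_positions"].round(2),s["tool_pos"])
for n in("top","side"):
    cv2.imwrite(f"pics/{n}1.png",cv2.resize(r.camera(n)["image"][80:300,120:450],(800,533)))
E
```

```text
0.030819861107519126 23.64778161048889
held 0.031201188225539883 23.619069457054138
t 25.575
4 [(40.2, 13.8, 0.9), (38.2, 15.0, 0.4)] t 29.55
30.6417 [ 1.64  0.39 -1.25  2.24  0.99  0.27 -0.65] [ 0.48504113 -0.27280159  0.18188552]
```

```bash
python3 - <<'E'
from h import *
try: r.reach(np.array([.45,-.38,.35]),rot(1,False))
except r.PlanningError as e: print(e)
I=[cv2.resize(r.camera(n)["image"][80:330,120:450],(400,303)) for n in("top","side")]
cv2.imwrite("pics/end.png",np.hstack(I));s=r.read_state();print(s["time_s"],s["tool_pos"])
E
```

```text
31.9417 [ 0.4497778  -0.37969077  0.34908774]
```

View pics/end.png

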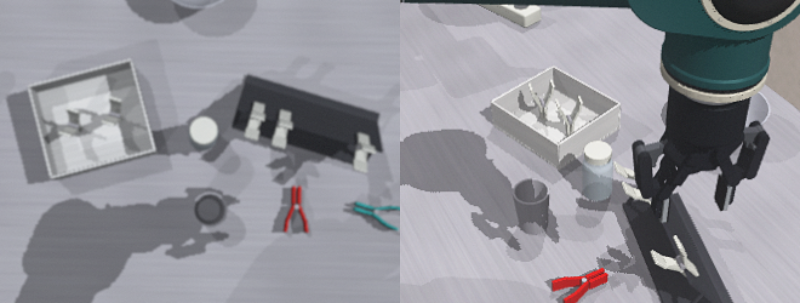

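The picture shows both weak clips inside the pan at about (65,122) and (112,112). The three sound clips are still on the rail at (257,120), (283,128) and (362,152), and the jar and beaker stand where they were.

```bash
python3 -c "
from bench import r
print(r.hand_in())"
```

```text
the job is handed in; nothing more can be done
None
```

I found two weak clips, the third and fourth from the jar end (about 3.5–3.8 N against 14–15 N for the others), and put both in the scrap pan; the three sound clips are still clamped on the rail, the jar and beaker look undisturbed, and the job was handed in at about 32 s.

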